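# Open the carton and unscrew the jam jar's lid for tasting

## Robot

A 6-joint arm with a two-finger parallel gripper is mounted at the origin on the work surface. World frame = base frame: x ahead of the robot, y to its left, z up, the work surface at z = 0. Lengths are in m, angles in rad, forces in N, time in s.
With the tool pointing down it reaches from about 0.35 to 0.85 m from the base axis. Payload 8.1 kg.
Tool frame: the origin (TCP) lies between the finger pads; the fingertips stand nose_length ahead of it and the grasp point (between the pads) lies 2 mm behind it (nose_length is the distance from the TCP to the fingertips, in m); z points along the fingers, x is the direction in which the jaws open and shut, and the axes are right-handed (so a half turn about z gives the same grasp; the last joint's range is limited). The gripper opens to 93 mm and grips with 3 to 60 N. Pads are 15 mm wide; open, the fingers measure 128 mm over their backs; the gripper's body (75 mm by 188 mm) begins 65 mm behind the grasp point.
Start: joints at [1.032, 0.13, 1.488, -0, 1.523, -0.085], TCP at [0.263, 0.539, 0.214] pointing down, gripper open.
Joint ranges: [-2.96, 2.96], [-0.89, 2.26], [0.02, 2.5], [-1.34, 4.48], [0, 2.73], [-2.66, 2.66]. Speed limits (rad/s): [2.39, 2.39, 2.79, 3.14, 3.14, 3.14].

## Interface

Orientations are given as a rotation vector (axis times angle).
In Python, from plant import * gives the robot as it stands.
- The arm moves only by the tool carry_out, never from a script. Its argument "steps" is a list of rows, each an object with "xyz": the shift along the world's x, y, z in cm, a list of three; "rot": the turn, a rotation vector about the world's x, y, z in degrees, a list of three. In form: [{"xyz": [tx, ty, tz], "rot": [rx, ry, rz]}, ...]. A call has 1 to 10 rows; each row is the pose to reach, as a shift and turn from the pose commanded when the call began; what a row does not reach only later rows make up. A row lasts 1/10 s, in which the tool goes at most 50 mm and 8.59 degrees, less where a joint would pass 70% of its speed; a pose out of reach is approached as far as the arm can. A call with a gripper value outside its range is refused whole. "grip" is the opening, from 0 (shut) to 1 (fully open), set as the call begins (left out, the last holds). The fingers move at their own pace and stop on an object; "force" is the grip in N (left out, the last holds). Time passes only in rows, so rows that repeat a pose let the fingers close. It gives the time, the measured TCP pose, the force and the opening at its end, in the units of the state.
- read_state(): the state, without advancing time (a new reading comes with each control period).
- read_camera(name): name is "scene" or "top" or "wrist"; returns the picture (384x512x3 uint8, red, green, blue); there is no depth.
- calibration(name): a dict with "fov_y" (degrees; the focal length in pixels is half the picture's height over the tangent of half this angle, whatever the lens; pixels are square), "cx", "cy" (the principal point, pixels), "dist_coeffs" ([k1, k2, p1, p2, k3] as OpenCV has them; the pictures are not rectified), "xyz" and "attitude" of the camera in the world. Camera axes: x right, y down, z forward; pixel columns grow to the right and rows downward; lengths in m; the calibration is good to about 2 mm. A picture is of the moment at which its call begins: read the wrist's pose just before it. calibration takes no time and is no camera call; for the wrist camera it gives the pose at the moment of the call.
- close_job(): hands the job in, once; it reports no verdict.
The state is a dict: "t": time; "q": joint angles; "dq": joint speeds; "joint_torque": joint torques, N m; "tool_pos": TCP position; "orientation": TCP orientation; "force": force on the tool from outside, world axes, zero at the start; "wrist_torque": the same for the moment, N m; "opening": finger opening in m.
Only numpy, scipy, OpenCV 4.12 (cv2) and the standard library are available. Lean on these libraries where they do the work, as an engineer would, in place of code of your own. Each camera call takes 0.05 s, during which the arm holds its last target.

## Task

Fold the two long top flaps of the cardboard carton right back to the outside, then unscrew the lid of the glass jam jar that sits in the carton (anticlockwise seen from above; it is tight), leaving the jar down in its cut-out, which keeps it from turning. Turn the lid only until its thread lets go, lift it straight up a couple of centimetres, level, and finish still holding it there just above the jar's mouth, touching nothing else with it. Leave the tea tin in the carton and the other things on the counter where they are.

Things in the scene. Friction and masses are not known exactly. Their poses are not given: they have to be found in the camera images.
- carton: Open carton fixed on the counter, 230 mm along its x, 170 along its y, rim 98 mm high, board 4 mm; origin: centre of its underside, z up. An insert (top at z = 50 mm) has two 65 mm square cut-outs at x = -52 and +52 mm, y = 0, open down to the floor at z = 4 mm: the jar is in one, the tea tin in the other, either way round. Its end flaps already hang outside (to x = +-131 mm).
- flap_left (a joint): Long flap on the carton's +y rim (hinge line along the carton's x, at y = +83, z = 98 mm), rad: 0 = shut flat, 1.57 = upright, 3.0 = stop, folded right back outside. 226 mm long, 82 mm from hinge to free edge, 4 mm thick, 35 g. Starts ajar at 0.85 to 1.25, leaning in over the carton. The stiff crease (0.03 N m) stays where it is left.
- flap_right (a joint): The same for the flap hinged along the -y rim (hinge at y = -83 mm, z = 98 mm): mirror image, grows from 0 (shut) to 3.0 (folded right back to -y); starts ajar at 0.85 to 1.25.
- flap_left_edge (a point): Middle of the free edge of the +y flap.
- flap_right_edge (a point): Middle of the free edge of the -y flap.
- jar: Full square glass jar, 0.42 kg: body 62 x 62 mm, 60 high; round shoulder to 66 mm; neck 41 mm across up to the mouth at 82 mm. Origin: centre of its underside, z up. Stands loose on the carton's floor; the square cut-out (1.5 mm play each side) keeps it from turning. If the lid is pulled before its thread lets go, the jar comes up too.
- jar_mouth (a point): Centre of the jar's mouth, at the top of its rim.
- cap: The jar's round steel twist-off lid, 58 mm diameter (59.4 at the curled lower edge), 15 mm high, 30 g. Origin: on its axis at its lower edge, z up; screwed on, that is 12 mm below jar_mouth. x starts nearly along the jar's x. 30 mm or more free beside it all round, down to its lower edge. Grip it firmly, 60 N or more.
- cap_top (a point): Centre of the lid's top, 15 mm above its origin, 9 mm below the carton's rim. Three-start lug thread: turned anticlockwise from above it is tight (0.7 N m) for about 20 degrees, then loose, and lets go after 40 to 50 degrees without rising as it turns; at about 95 degrees the lugs meet the next thread's end. About 70 degrees is the middle of the free range.
- cap_mark (a point): The centre of a small round dimple in the lid's top, 20 mm from its axis along its x axis, at the level of its top: shows how far the lid has turned.
- tin: Square aluminium tea tin, 62 x 62 mm, 56 mm high, standing in the carton's other cut-out (top 14 mm below the level of the jar lid's lower edge). Leave alone.
- terminal: Dark grey card terminal lying beside the carton on its -y side, 175 x 82 mm, about 55 mm high; origin at the centre of its underside. Leave alone.
- spoon_cup: White cup of wooden tasting spoons on the carton's +y side, 70 mm diameter, 90 mm high, spoons to 145 mm; origin at the centre of its underside. Leave alone.
- honey_jar: Round amber honey jar with a brass lid on the carton's +y side, standing on the counter, 68 mm diameter, 100 mm high; origin at the centre of its underside. Leave alone.
- till_roll: Roll of till paper standing on end, 70 mm diameter, 57 mm high; origin at the centre of its underside. Leave alone.
- tape_roll: Roll of brown packing tape lying flat beyond the carton, 100 mm diameter, 48 mm high; origin at the centre of its underside. Leave alone.
- order_pad: Pad of blank paper slips, 105 x 74 x 12 mm; origin at the centre of its underside. Leave alone.
There are look-alikes about, which are no part of the job. Of the things shaped like the cap, the steel one is meant.

How it is judged:
By the outcome, as a careful person would: the job done as asked, in the order asked, and still so for the second after the job is handed in, while the arm keeps its last pose, push and grip.
It also fails if it takes over 48 s, if anything falls off the work surface, if the arm or the gripper's body presses on something with over 40 N, if the wrist force passes 120 N, or if a joint passes its speed limit or range.

## Working session

There is one attempt and no reset: what is moved stays moved. The work goes in short steps, Python scripts to look and compute and a tool call to move; the robot and the scene stay as the last step left them, time stands still between calls to the robot, and variables do not carry over. Pictures are saved under pics/ and viewed, and the job is handed in when it is done.

Besides the shell and the picture viewer there is one more tool, called after "Call:" as a command line: name --argument value ..., lists and objects as JSON in quotes. carry_out: Moves the arm, as the interface text tells. Its arguments: {"type":"object","properties":{"steps":{"type":"array","items":{"type":"object","properties":{"xyz":{"type":"array","items":{"type":"number"}},"rot":{"type":"array","items":{"type":"number"}}}}},"grip":{"type":"number"},"force":{"type":"number"}},"required":["steps"]}

```bash
ls; mkdir -p pics; python3 - <<'E'
from plant import *
import cv2
s=read_state(); print(s)
for n in ("scene","top","wrist"):
    print(n,calibration(n))
    im=read_camera(n); cv2.imwrite(f"pics/{n}0.png",im[:,:,::-1])
try: print(nose_length)
except Exception as e: print(e)
E
```

```text
pics
{'t': 0.0, 'q': array([ 1.03161743e+00,  1.31144701e-01,  1.48928460e+00, -2.75143243e-05,
        1.52301996e+00, -8.54093130e-02]), 'dq': array([ 1.52595425e-03, -1.90352450e-03,  8.62952461e-04, -1.30021840e-05,
        1.72345936e-03,  1.19436409e-03]), 'joint_torque': array([-1.18980474e-04, -5.59856629e+01, -4.91753161e+01,  7.67927477e-02,
        3.54787242e-02, -1.31928673e-04]), 'tool_pos': array([0.26270427, 0.53877496, 0.21299439]), 'orientation': array([ 2.66346816e+00,  1.66435178e+00, -2.57562121e-03]), 'force': array([-0.10527743,  0.67129015,  0.26539693]), 'wrist_torque': array([-0.0586354 ,  0.00641507, -0.0097804 ]), 'opening': 0.09280145697450762}
scene {'fov_y': 57.59579636217482, 'cx': 247.80122788784217, 'cy': 184.74059007999665, 'dist_coeffs': array([-0.08859498,  0.        ,  0.        ,  0.        ,  0.        ]), 'xyz': array([1.03325964, 0.00589994, 0.67997049]), 'attitude': array([-1.82918701, -1.84124456,  0.64571173])}
top {'fov_y': 45.51311239609147, 'cx': 250.42549319568153, 'cy': 196.92380361378366, 'dist_coeffs': array([-0.11897601,  0.        ,  0.        ,  0.        ,  0.        ]), 'xyz': array([0.39894287, 0.0290212 , 0.99284365]), 'attitude': array([-2.11857578,  2.14444644, -0.20909074])}
wrist {'fov_y': 62.88054610976817, 'cx': 253.30854146870155, 'cy': 182.44477228154844, 'dist_coeffs': array([-0.08439293,  0.        ,  0.        ,  0.        ,  0.        ]), 'xyz': array([0.20298192, 0.56855897, 0.38487047]), 'attitude': array([2.48394796, 1.5532039 , 0.18805588])}
0.017
```

View pics/scene0.png

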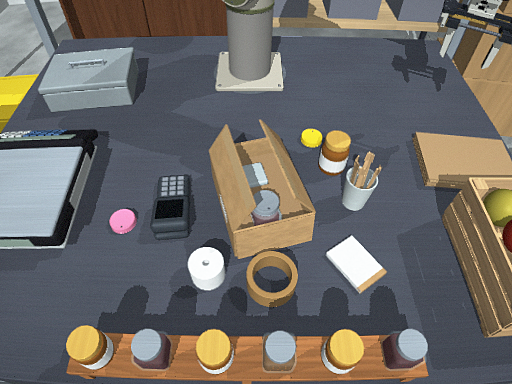

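View pics/top0.png

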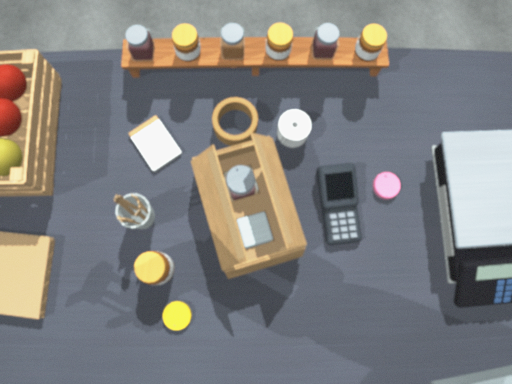

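View pics/wrist0.png

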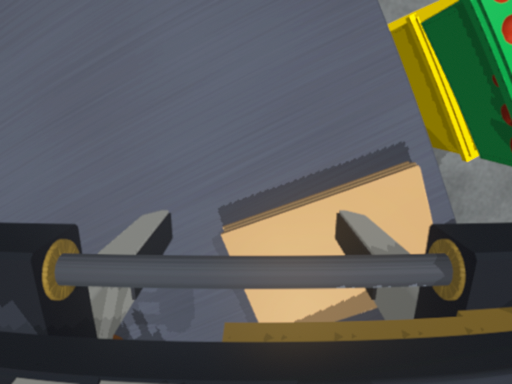

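```bash
cat > h.py <<'E'
import numpy as np, cv2
from scipy.spatial.transform import Rotation as R
def K(c):
    f=192/np.tan(np.radians(c['fov_y']/2)); return np.array([[f,0,c['cx']],[0,f,c['cy']],[0,0,1.]])
def ray(c,uv):
    p=cv2.undistortPoints(np.array(uv,float).reshape(-1,1,2),K(c),np.array(c['dist_coeffs'])).reshape(-1,2)
    d=np.c_[p,np.ones(len(p))]; return R.from_rotvec(c['attitude']).apply(d)
def onz(c,uv,z):
    d=ray(c,uv); o=np.array(c['xyz']); return o+d*((z-o[2])/d[:,2])[:,None]
def proj(c,P):
    Rm=R.from_rotvec(c['attitude']).inv(); p=Rm.apply(np.atleast_2d(P)-c['xyz'])
    q,_=cv2.projectPoints(p,np.zeros(3),np.zeros(3),K(c),np.array(c['dist_coeffs'])); return q.reshape(-1,2)
def tri(c1,a,c2,b):
    d1=ray(c1,[a])[0];d2=ray(c2,[b])[0];d1/=np.linalg.norm(d1);d2/=np.linalg.norm(d2)
    A=np.c_[d1,-d2];s=np.linalg.lstsq(A,c2['xyz']-c1['xyz'],rcond=None)[0]
    p=c1['xyz']+d1*s[0];q=c2['xyz']+d2*s[1];return (p+q)/2,np.linalg.norm(p-q)
E
python3 - <<'E'
import cv2
t=cv2.imread('pics/top0.png')[125:285,180:320]; cv2.imwrite('pics/topc.png',cv2.resize(t,None,fx=3.7,fy=3.7,interpolation=cv2.INTER_CUBIC))
t=cv2.imread('pics/scene0.png')[110:270,190:330]; cv2.imwrite('pics/scenec.png',cv2.resize(t,None,fx=3.7,fy=3.7,interpolation=cv2.INTER_CUBIC))
E
```

```text
(no output)
```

View pics/topc.png

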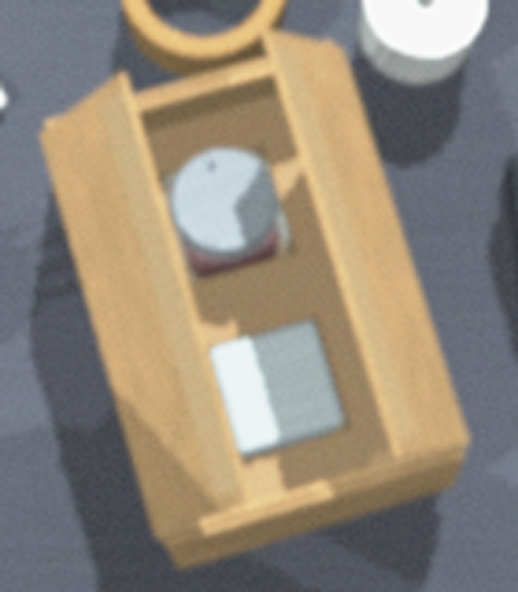

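View pics/scenec.png

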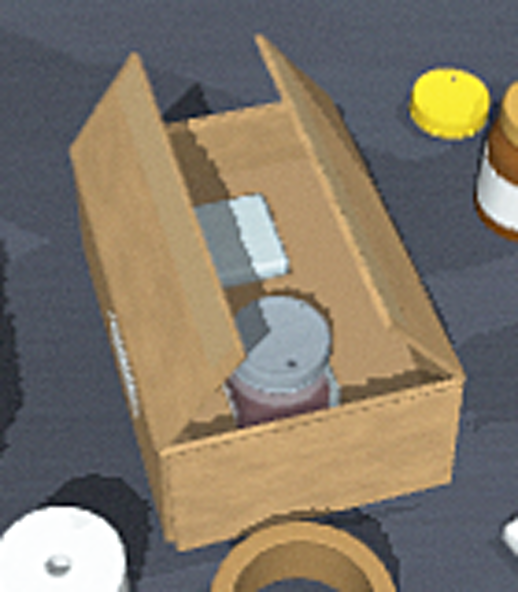

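```bash
python3 - <<'E'
from plant import *
from h import *
ct=calibration('top');cs=calibration('scene')
T=lambda p:(p[0]/3.7+180-.36,p[1]/3.7+125-.36); S=lambda p:(p[0]/3.7+190-.36,p[1]/3.7+110-.36)
pts=onz(ct,[T((45,125)),T((160,537)),T((345,45)),T((467,440))],.098)
print(pts)
print('cen',pts.mean(0)); a=pts[0]-pts[1]; b=pts[2]-pts[3]; 
for v in(a,b,pts[0]-pts[2],pts[1]-pts[3]): print(np.linalg.norm(v),np.degrees(np.arctan2(v[1],v[0])))
# scene: right hinge corners (160,455)?
sp=onz(cs,[S((165,452)),S((462,380)),S((70,152)),],.098);print(sp)
print('edges: left-near, left-far, right far, right near')
for n,t,s in [('Lnear',(242,500),(262,38)),('Lfar',(125,75),(392,325)),('Rfar',(268,32),(240,357)),('Rnear',(400,458),(135,55))]:
    print(n,tri(ct,T(t),cs,S(s)))
print('lid top', onz(ct,[T((222,200)),T((211,166))],.089), onz(cs,[S((285,335)),S((291,363))],.089))
for n,p,z in [('tin',(277,387),.06)]: print(n,onz(ct,[T(p)],z))
for n,p,z in [('cup',(134,211),.09),('spoontip',(118,198),.145),('honey',(152,267),.1),('yellow',(177,316),.015),('till',(295,126),.057),('tape',(235,118),.048),('termfar',(340,166),.05),('termnear',(343,243),.05),('term l',(319,205),.05),('term r',(359,205),.05)]: print(n,onz(ct,[p],z))
E
```

```text
[[ 0.64464554  0.13377558  0.098     ]
 [ 0.42129799  0.07150545  0.098     ]
 [ 0.68861246 -0.03128261  0.098     ]
 [ 0.47002274 -0.09114986  0.098     ]]
cen [0.55614469 0.02071214 0.098     ]
0.2318656863291357 15.578667918103571
0.22663969501789857 15.316547712592836
0.17081363500086408 104.91566595806026
0.16979649887594478 106.67602433956456
[[ 0.68626874 -0.02432194  0.098     ]
 [ 0.64042666  0.13550031  0.098     ]
 [ 0.47018976 -0.09060682  0.098     ]]
edges: left-near, left-far, right far, right near
Lnear (array([0.4371203 , 0.02835758, 0.16280339]), np.float64(0.00011143407109608135))
Lfar (array([0.6524814 , 0.08749368, 0.16441566]), np.float64(0.003862766595077156))
Rfar (array([0.67371282, 0.01321333, 0.16658678]), np.float64(0.0013853840546873052))
Rnear (array([ 0.4562982 , -0.04801235,  0.16610949]), np.float64(0.001745555283938563))
lid top [[0.60357308 0.0374662  0.089     ]
 [0.62276735 0.04333809 0.089     ]] [[0.60413014 0.04059134 0.089     ]
 [0.62332569 0.04343116 0.089     ]]
tin [[0.50382557 0.00826568 0.06      ]]
cup [[0.53953247 0.2499021  0.09      ]]
spoontip [[0.55618735 0.26800523 0.145     ]]
honey [[0.42765229 0.20909854 0.1       ]]
yellow [[0.32790546 0.17203219 0.015     ]]
till [[ 0.72588853 -0.08229681  0.057     ]]
tape [[0.74838953 0.04681301 0.048     ]]
termfar [[ 0.63813524 -0.17678036  0.05      ]]
termnear [[ 0.47373674 -0.17513947  0.05      ]]
term l [[ 0.55421902 -0.12802502  0.05      ]]
term r [[ 0.55319061 -0.21310685  0.05      ]]
```

Candidates in the top view: the steel lid in the carton (240,179), with its dimple at (237,170); the yellow lid on the counter (177,316); the pink lid (387,186); the honey lid (152,267); the till roll (294,127); and the shelf jars' steel lids (138,37), (232,34) and (327,33).

I choose (240,179). The crop shows a steel-grey round lid with a dimple, on a dark red square jar in the carton. It sits at (0.604, 0.038), and carton +52 mm works out at (0.606, 0.035). The tin is the near square at (258,229).

Carton centre is (0.5555, 0.021) with yaw 15.4°. The flaps are at about 0.94 and 0.98 rad.

Call:
carry_out --steps '[{"xyz": [0,0,4],"rot": [0,0,0]},{"xyz": [3,-5,6],"rot": [0,0,-8]},{"xyz": [29.3,-51.8,6.7],"rot": [0,0,-48.6]},{"xyz": [29.3,-51.8,6.7],"rot": [0,0,-48.6]},{"xyz": [29.3,-51.8,6.7],"rot": [0,0,-48.6]},{"xyz": [29.3,-51.8,6.7],"rot": [0,0,-48.6]},{"xyz": [29.3,-51.8,6.7],"rot": [0,0,-48.6]},{"xyz": [29.3,-51.8,6.7],"rot": [0,0,-48.6]},{"xyz": [29.3,-51.8,6.7],"rot": [0,0,-48.6]},{"xyz": [29.3,-51.8,6.7],"rot": [0,0,-48.6]}]' --grip 0 --force 20

```text
t: 1.15
tool_pos: [0.4839, 0.1482, 0.2781]
orientation: [-3.113, -0.421, -0.0]
force: [1.3, -0.4, 0.2]
opening: 0.0176
```

Call:
carry_out --steps '[{"xyz": [0,0,0],"rot": [0,0,0]},{"xyz": [0,0,0],"rot": [0,0,0]},{"xyz": [0,0,0],"rot": [0,0,0]}]'

```text
t: 1.45
tool_pos: [0.483, 0.1509, 0.2779]
orientation: [-3.113, -0.422, 0.001]
force: [-0.2, 0.4, 0.7]
opening: 0.0003
```

Call:
carry_out --steps '[{"xyz": [7.3,-13,0],"rot": [0,0,0]},{"xyz": [7.3,-13,0],"rot": [0,0,0]},{"xyz": [7.3,-13,0],"rot": [0,0,0]},{"xyz": [7.3,-13,0],"rot": [0,0,0]},{"xyz": [7.3,-13,0],"rot": [0,0,0]},{"xyz": [7.3,-13,0],"rot": [0,0,0]}]'

```text
t: 2.05
tool_pos: [0.556, 0.0222, 0.2781]
orientation: [-3.112, -0.424, 0.0]
force: [-0.4, -0.1, 0.5]
opening: 0.0002
```

```bash
python3 - <<'E'
from plant import *
import cv2
from h import *
s=read_state(); print(s['tool_pos'],s['q'])
print(proj(calibration('scene'),s['tool_pos']+[0,0,-.017]))
im=read_camera('scene'); cv2.imwrite("pics/s1.png",im[:,:,::-1])
E
```

```text
[0.55599625 0.02218287 0.27810282] [-5.26637875e-02 -5.32458807e-03  1.51383722e+00  5.75511479e-04
  1.63344158e+00 -3.23640035e-01]
[[259.46301222 121.96214948]]
```

View pics/s1.png

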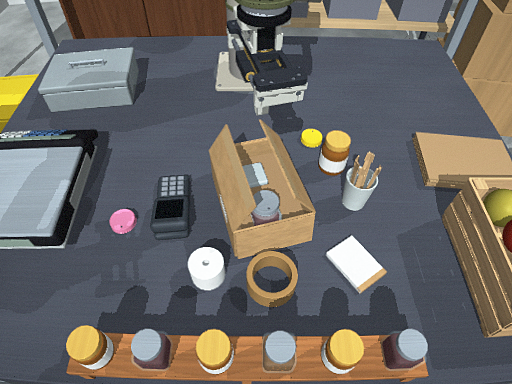

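```bash
python3 - <<'E'
from plant import *
from h import *
c=calibration('scene');print(proj(c,[[0,0,0],[.556,.022,.261],[.556,.022,.345],[.5555,.021,.098]]))
im=cv2.imread('pics/s1.png')[0:150,190:350];cv2.imwrite('pics/s1c.png',cv2.resize(im,None,fx=4,fy=4))
ct=calibration('top');im=read_camera('top');cv2.imwrite('pics/t1.png',im[:,:,::-1]);print(proj(ct,[[0.556,.022,.261]]))
im=read_camera('wrist');cv2.imwrite('pics/w1.png',im[:,:,::-1])
E
```

```text
[[248.85030517  71.34653861]
 [259.35982503 122.00662523]
 [260.52204096  82.56009199]
 [257.15628125 179.41205935]]
[[248.16441902 183.75779263]]
```

View pics/s1c.png

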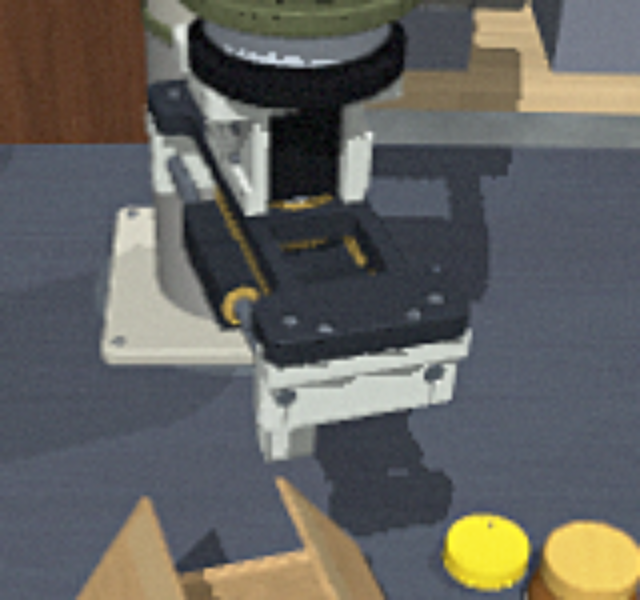

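View pics/t1.png

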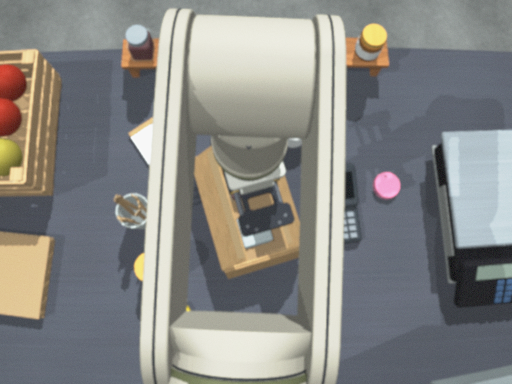

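View pics/w1.png

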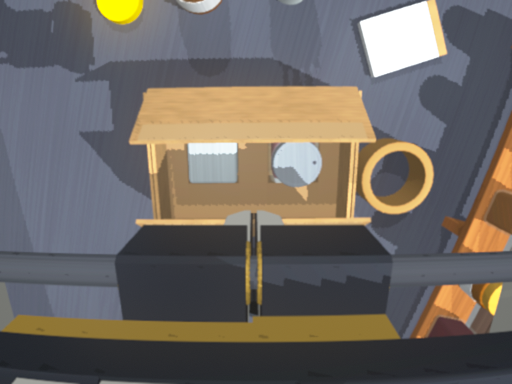

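```bash
python3 - <<'E'
from plant import *
from h import *
c=calibration('scene')
P=np.array([.2627,.5388,.213]); a=np.radians(64); x=np.array([np.cos(a),np.sin(a),0])
print(proj(c,[P+[0,0,-.017],P+[0,0,-.017]+.046*x,P+[0,0,-.017]-.046*x,P+[0,0,-.017]+.064*x]))
im=cv2.imread('pics/s1.png')[70:140,220:320];im=cv2.convertScaleAbs(im,alpha=1.6,beta=20);cv2.imwrite('pics/s1d.png',cv2.resize(im,None,fx=7,fy=7,interpolation=cv2.INTER_NEAREST))
im=cv2.imread('pics/scene0.png')[0:90,412:512];im=cv2.convertScaleAbs(im,alpha=1.6,beta=20);cv2.imwrite('pics/s0d.png',cv2.resize(im,None,fx=6,fy=6,interpolation=cv2.INTER_NEAREST))
E
```

```text
[[458.18572349  68.05689288]
 [476.2353958   73.30010839]
 [440.31134029  62.9916212 ]
 [483.33539362  75.40023486]]
```

View pics/s1d.png

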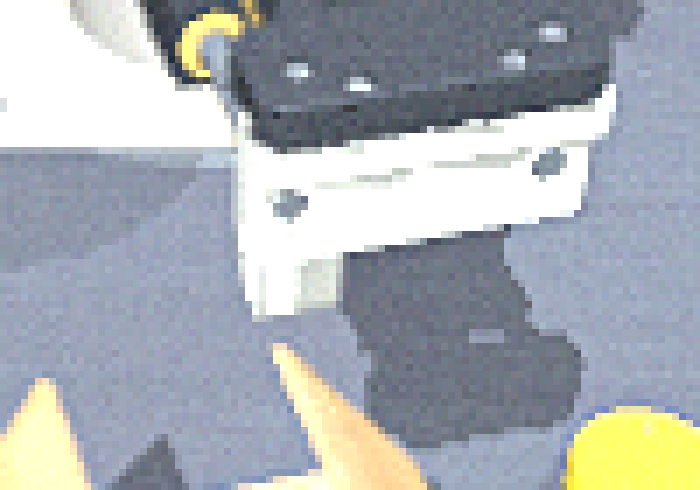

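View pics/s0d.png

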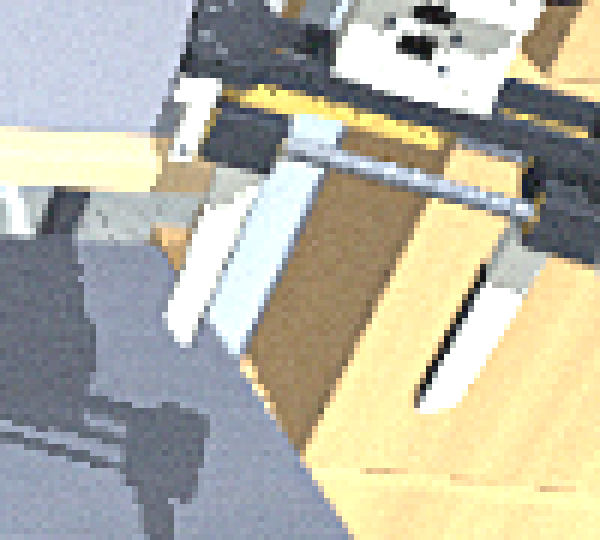

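```bash
python3 - <<'E'
from plant import *
from h import *
c=calibration('wrist');print(c['xyz'])
u=np.array([np.cos(np.radians(15.4)),np.sin(np.radians(15.4)),0]);v=np.array([-u[1],u[0],0]);C=np.array([.5555,.021,0])
W=lambda x,y,z:C+x*u+y*v+[0,0,z]
print('lid',proj(c,[[.604,.038,.089],[.623,.0433,.089]]))
print('hinge L near,far; yellow, tape',proj(c,[W(-.115,.085,.098),W(.115,.085,.098),[.328,.172,.015],[.748,.0468,.048],W(-.113,.035,.164),W(.113,.035,.164)]))
im=cv2.imread('pics/w1.png')[60:384,60:450];cv2.imwrite('pics/w1c.png',cv2.resize(im,None,fx=1.8,fy=1.8))
print(proj(c,[W(0,0,.261),W(0,0,.278)]))
E
```

```text
[0.53778247 0.08606292 0.45018272]
lid [[296.51438846 161.61748013]
 [313.30938269 161.64123897]]
hinge L near,far; yellow, tape [[147.67363826  89.45137213]
 [357.83206286  90.09257808]
 [115.60552122  -1.07300373]
 [396.18763193 178.80010192]
 [130.13211062 141.93867064]
 [374.992399   142.62837656]]
[[252.33506109 214.08457019]
 [252.28199702 223.87798706]]
```

View pics/w1c.png

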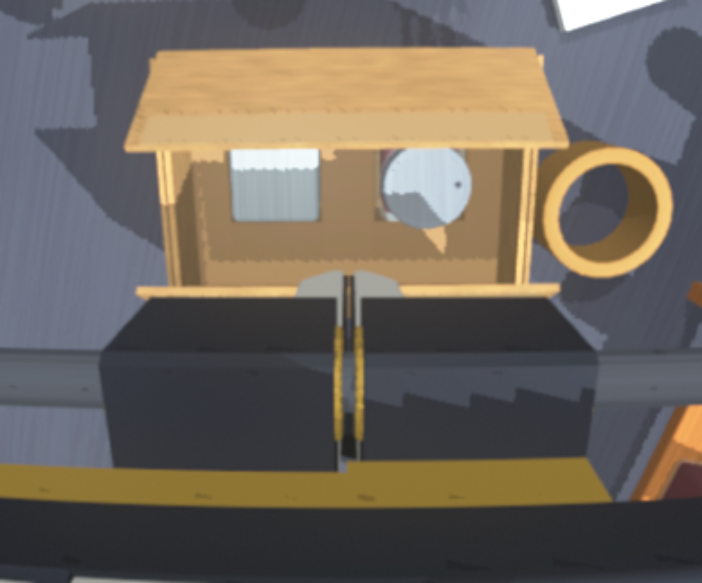

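Call:
carry_out --steps '[{"xyz": [0,0,-4],"rot": [0,0,0]},{"xyz": [0,0,-8],"rot": [0,0,0]},{"xyz": [0,0,-11.5],"rot": [0,0,0]},{"xyz": [0,0,-13.5],"rot": [0,0,0]},{"xyz": [-0.53,1.93,-13.8],"rot": [0,0,0]},{"xyz": [-1.06,3.86,-13.8],"rot": [0,0,0]},{"xyz": [-1.6,5.8,-13.8],"rot": [0,0,0]},{"xyz": [-2.13,7.7,-13.8],"rot": [0,0,0]}]'

```text
t: 3.0
tool_pos: [0.5347, 0.0986, 0.1405]
orientation: [3.113, 0.423, 0.001]
force: [1.4, -1.4, -1.0]
opening: 0.0003
```

```bash
python3 - <<'E'
from plant import *
import cv2
s=read_state(); print(s['tool_pos'],s['force'])
im=read_camera('scene'); cv2.imwrite("pics/s2.png",cv2.resize(im[60:260,170:400,::-1],None,fx=3,fy=3))
E
```

```text
[0.53471163 0.09862676 0.14049011] [ 1.44417779 -1.44066283 -1.04248863]
```

View pics/s2.png

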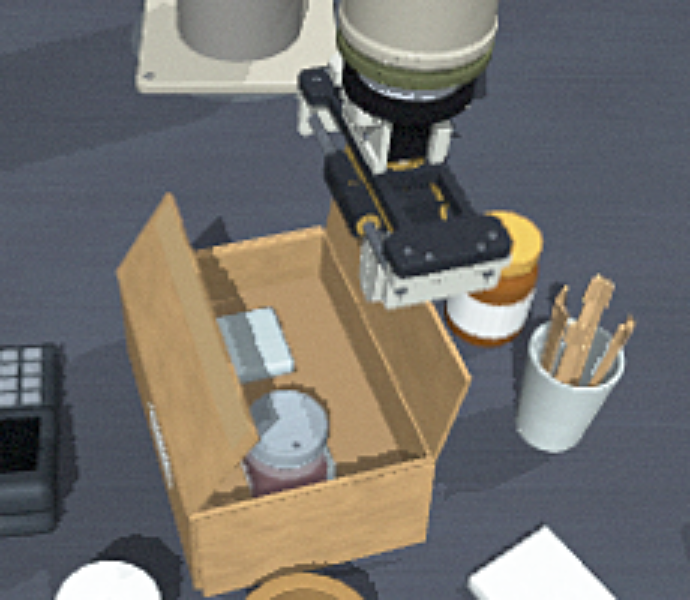

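Call:
carry_out --steps '[{"xyz": [-0.53,1.93,0],"rot": [0,0,0]},{"xyz": [-1.06,3.86,0],"rot": [0,0,0]},{"xyz": [-1.3,4.7,-1],"rot": [0,0,0]},{"xyz": [-1.3,4.7,-1.5],"rot": [0,0,0]},{"xyz": [-1.3,4.7,-1.5],"rot": [0,0,0]}]'

```text
t: 3.55
tool_pos: [0.5212, 0.1438, 0.1236]
orientation: [3.113, 0.422, -0.004]
force: [0.1, 0.2, -0.2]
opening: 0.0005
```

```bash
python3 - <<'E'
from plant import *
import cv2
s=read_state(); print(s['tool_pos'],s['force'])
im=read_camera('scene'); cv2.imwrite("pics/s3.png",cv2.resize(im[60:260,170:400,::-1],None,fx=3,fy=3))
E
```

```text
[0.52120277 0.14382826 0.12355808] [ 0.09645222  0.17133316 -0.1894684 ]
```

View pics/s3.png

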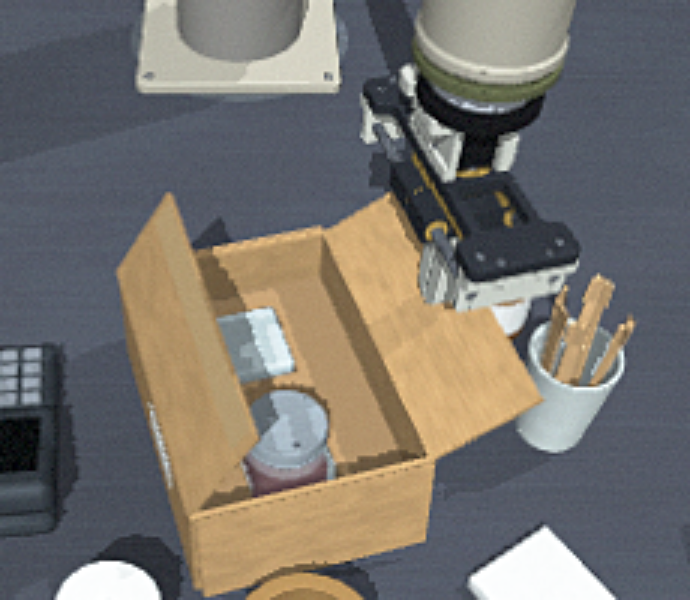

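Call:
carry_out --steps '[{"xyz": [0,0,-0.5],"rot": [0,0,0]},{"xyz": [0,0,-0.5],"rot": [0,0,0]}]'

```text
t: 3.8
tool_pos: [0.5221, 0.1435, 0.1195]
orientation: [3.113, 0.42, -0.001]
force: [0.1, -0.6, -0.3]
opening: 0.0008
```

Call:
carry_out --steps '[{"xyz": [0,0,-0.4],"rot": [0,0,0]},{"xyz": [0,0,-0.4],"rot": [0,0,0]}]'

```text
t: 4.0
tool_pos: [0.522, 0.1438, 0.1155]
orientation: [3.113, 0.42, -0.001]
force: [-0.7, 0.5, -0.9]
opening: 0.0002
```

```bash
python3 - <<'E'
from plant import *
import cv2
from h import *
s=read_state(); print(s['tool_pos'],s['force'])
ct=calibration('top');cs=calibration('scene')
im=read_camera('scene'); cv2.imwrite("pics/s4.png",cv2.resize(im[60:260,170:400,::-1],None,fx=3,fy=3))
im=read_camera('top'); cv2.imwrite("pics/t4.png",cv2.resize(im[100:290,100:330,::-1],None,fx=3,fy=3))
E
```

```text
[0.52196825 0.14384743 0.11553808] [-0.71450217  0.48626707 -0.91548925]
```

View pics/s4.png

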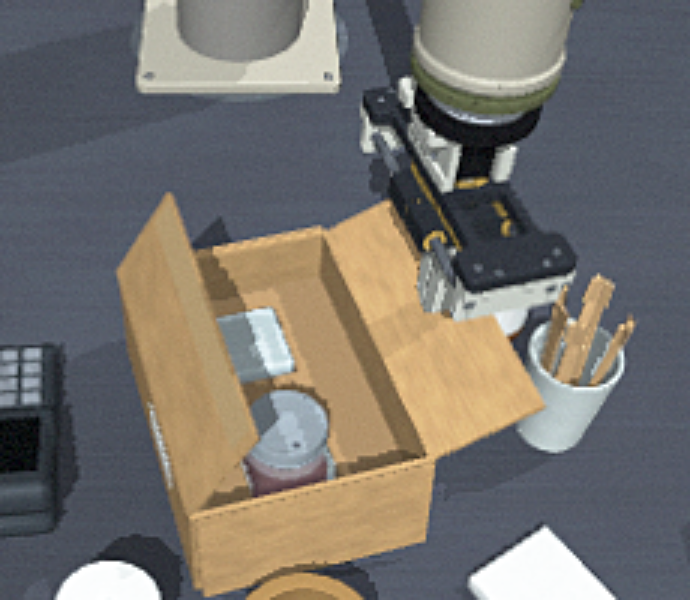

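View pics/t4.png

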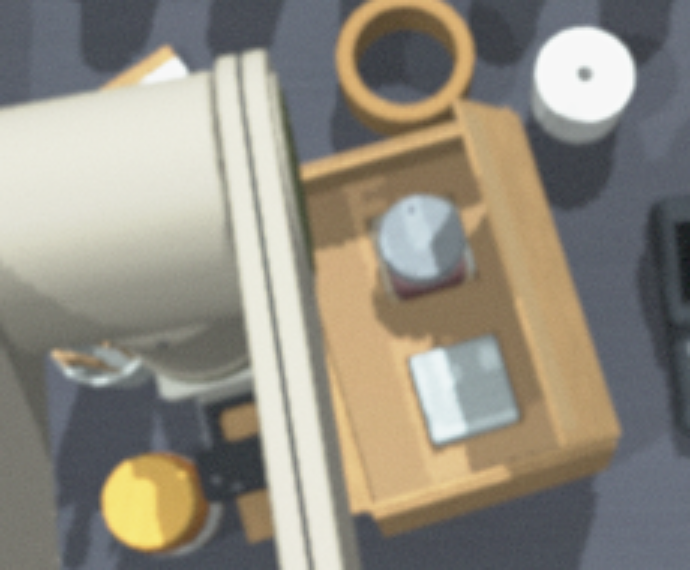

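```bash
cat >> h.py <<'E'
u=np.array([np.cos(np.radians(15.4)),np.sin(np.radians(15.4)),0]);v=np.array([-u[1],u[0],0]);C=np.array([.5555,.021,0])
W=lambda x,y,z:C+x*u+y*v+np.array([0,0,z])
def onx(c,uv,x):
    d=ray(c,[uv])[0];o=c['xyz'];k=(x-(o-C)@u)/(d@u);p=o+k*d;return np.array([(p-C)@u,(p-C)@v,p[2]])
E
python3 - <<'E'
from plant import *
from h import *
c=calibration('scene')
for q in [(543,408),(426,457)]:
    print(onx(c,(q[0]/3+170-.3,q[1]/3+60-.3),.113))
for th in (2.4,2.6,2.8,3.0):
    print(th,(proj(c,W(.113,.083-.082*np.cos(th),.098+.082*np.sin(th)))[0]-[170,60])*3)
for dz in (0,.017): print('tip',(proj(c,np.array([.522,.1438,.1155-dz]))[0]-[170,60])*3)
E
```

```text
[0.113      0.1596588  0.12963362]
[0.113      0.08076447 0.10288415]
2.4 [527.59252275 390.17636183]
2.6 [536.91675976 399.38074013]
2.8 [541.49555648 410.66831389]
3.0 [541.40002181 423.46482493]
tip [430.33135286 308.09424294]
tip [427.04765944 323.52795454]
```

Call:
carry_out --steps '[{"xyz": [0,0,-0.5],"rot": [0,0,0]},{"xyz": [0,0,-0.5],"rot": [0,0,0]}]'

```text
t: 4.3
tool_pos: [0.5218, 0.1442, 0.1104]
orientation: [3.113, 0.421, -0.001]
force: [-0.7, 0.6, -0.3]
opening: 0.0002
```

Call:
carry_out --steps '[{"xyz": [0,0,-0.4],"rot": [0,0,0]},{"xyz": [0,0,-0.4],"rot": [0,0,0]}]'

```text
t: 4.5
tool_pos: [0.5218, 0.1442, 0.1064]
orientation: [3.113, 0.421, -0.001]
force: [0.0, -0.4, 0.4]
opening: 0.0007
```

```bash
python3 - <<'E'
from plant import *
import cv2
from h import *
s=read_state(); print(s['tool_pos'],s['force'])
im=read_camera('scene'); cv2.imwrite("pics/s5.png",cv2.resize(im[60:260,170:400,::-1],None,fx=3,fy=3))
E
```

```text
[0.52177688 0.14416251 0.10643094] [ 0.01540174 -0.41115258  0.35556814]
```

View pics/s5.png

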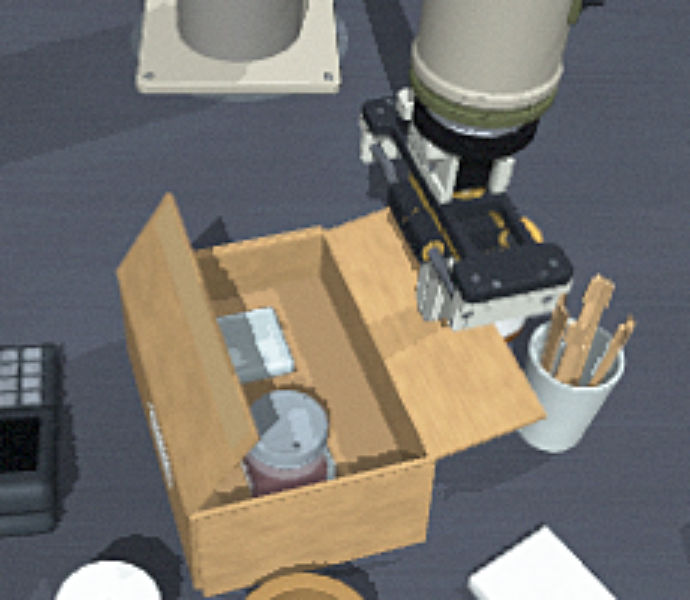

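Call:
carry_out --steps '[{"xyz": [0,0,-0.3],"rot": [0,0,0]},{"xyz": [0,0,-0.3],"rot": [0,0,0]}]'

```text
t: 4.75
tool_pos: [0.522, 0.1442, 0.1037]
orientation: [3.113, 0.421, -0.001]
force: [0.4, -0.0, 0.1]
opening: 0.0003
```

Call:
carry_out --steps '[{"xyz": [0,0,-0.2],"rot": [0,0,0]},{"xyz": [0,0,-0.2],"rot": [0,0,0]}]'

```text
t: 4.95
tool_pos: [0.5221, 0.1442, 0.1018]
orientation: [3.113, 0.421, -0.0]
force: [0.5, -1.6, 0.1]
opening: 0.0007
```

Call:
carry_out --steps '[{"xyz": [0,0,-0.2],"rot": [0,0,0]},{"xyz": [0,0,-0.2],"rot": [0,0,0]}]'

```text
t: 5.15
tool_pos: [0.5224, 0.1443, 0.1008]
orientation: [-3.113, -0.421, -0.001]
force: [-2.3, -0.7, 4.5]
opening: 0.0005
```

Call:
carry_out --steps '[{"xyz": [0,0,2.9],"rot": [0,0,0]},{"xyz": [1.06,-3.86,2.9],"rot": [0,0,0]},{"xyz": [2.13,-7.71,2.9],"rot": [0,0,0]},{"xyz": [3.19,-11.57,2.9],"rot": [0,0,0]},{"xyz": [3.85,-13.98,2.9],"rot": [0,0,0]},{"xyz": [4.52,-16.39,2.9],"rot": [0,0,0]},{"xyz": [5.18,-18.8,2.9],"rot": [0,0,0]},{"xyz": [5.84,-21.2,2.9],"rot": [0,0,0]},{"xyz": [6.37,-23.1,2.4],"rot": [0,0,0]},{"xyz": [6.69,-24.3,2],"rot": [0,0,0]}]'

```text
t: 6.15
tool_pos: [0.5893, -0.1002, 0.1196]
orientation: [3.113, 0.42, -0.0]
force: [-0.1, 0.8, 0.3]
opening: 0.0005
```

Call:
carry_out --steps '[{"xyz": [0,0,-0.5],"rot": [0,0,0]},{"xyz": [0,0,-0.9],"rot": [0,0,0]},{"xyz": [0,0,-0.9],"rot": [0,0,0]}]'

```text
t: 6.45
tool_pos: [0.5884, -0.0979, 0.11]
orientation: [-3.112, -0.422, 0.002]
force: [0.3, 0.1, -0.5]
opening: 0.0005
```

```bash
python3 - <<'E'
from plant import *
import cv2
from h import *
s=read_state(); print(s['tool_pos'],s['force'],(s['tool_pos']-C)@v,(s['tool_pos']-C)@u)
im=read_camera('scene'); cv2.imwrite("pics/s6.png",cv2.resize(im[60:260,150:380,::-1],None,fx=3,fy=3))
E
```

```text
[ 0.58835475 -0.09786899  0.11000669] [ 0.29919519  0.14092373 -0.47372748] -0.12332582486837632 0.00010872212141859562
```

View pics/s6.png

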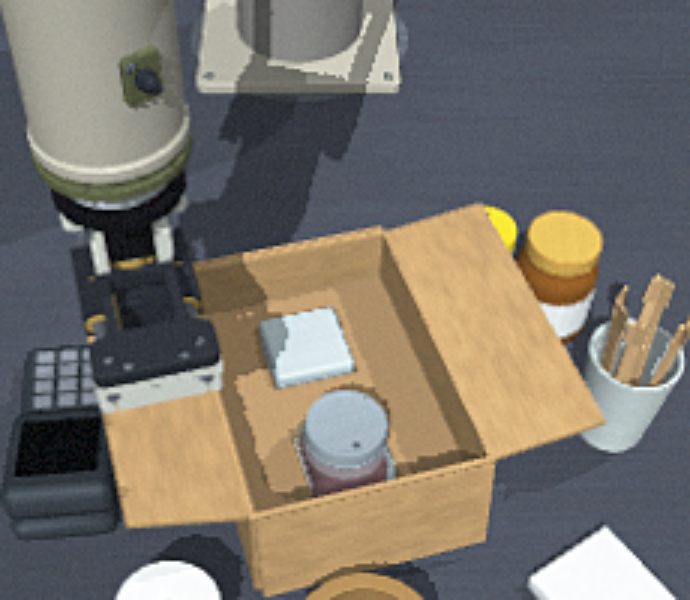

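Call:
carry_out --steps '[{"xyz": [0,0,-0.4],"rot": [0,0,0]},{"xyz": [0,0,-0.7],"rot": [0,0,0]},{"xyz": [0,0,-0.7],"rot": [0,0,0]}]'

```text
t: 6.8
tool_pos: [0.5888, -0.0984, 0.1036]
orientation: [-3.113, -0.422, 0.001]
force: [-0.3, 0.6, -0.8]
opening: 0.0007
```

Call:
carry_out --steps '[{"xyz": [0,0,-0.2],"rot": [0,0,0]},{"xyz": [0,0,-0.3],"rot": [0,0,0]},{"xyz": [0,0,-0.3],"rot": [0,0,0]}]'

```text
t: 7.1
tool_pos: [0.5891, -0.0988, 0.101]
orientation: [-3.113, -0.421, 0.0]
force: [0.2, -0.3, -0.8]
opening: 0.0004
```

Call:
carry_out --steps '[{"xyz": [0,0,-0.2],"rot": [0,0,0]},{"xyz": [0,0,-0.2],"rot": [0,0,0]}]'

```text
t: 7.3
tool_pos: [0.5893, -0.0988, 0.1005]
orientation: [3.113, 0.421, 0.001]
force: [-3.9, 1.4, 9.0]
opening: 0.0004
```

Call:
carry_out --steps '[{"xyz": [0,0,-0.2],"rot": [0,0,0]},{"xyz": [0,0,-0.2],"rot": [0,0,0]}]'

```text
t: 7.5
tool_pos: [0.5895, -0.0989, 0.1002]
orientation: [3.113, 0.421, 0.002]
force: [-9.9, 2.6, 20.4]
opening: 0.0008
```

Call:
carry_out --steps '[{"xyz": [0,0,4],"rot": [0,0,0]},{"xyz": [0,0,8],"rot": [0,0,-8.5]},{"xyz": [0,2,12],"rot": [0,0,-17]},{"xyz": [0.5,6,12],"rot": [0,0,-25.5]},{"xyz": [1,10,12],"rot": [0,0,-34]},{"xyz": [1.5,13.7,12],"rot": [0,0,-42.5]},{"xyz": [1.5,13.7,12],"rot": [0,0,-51]},{"xyz": [1.5,13.7,12],"rot": [0,0,-59.5]},{"xyz": [1.5,13.7,12],"rot": [0,0,-68]},{"xyz": [1.5,13.7,12],"rot": [0,0,-76.5]}]' --grip 0.82

```text
t: 8.5
tool_pos: [0.604, 0.0384, 0.217]
orientation: [2.701, -1.605, -0.0]
force: [0.9, -0.3, 1.1]
opening: 0.0741
```

Call:
carry_out --steps '[{"xyz": [0,0,0],"rot": [0,0,-8.5]},{"xyz": [0,0,0],"rot": [0,0,-14]},{"xyz": [0,0,0],"rot": [0,0,-14]},{"xyz": [0,0,0],"rot": [0,0,-14]}]'

```text
t: 8.9
tool_pos: [0.604, 0.0382, 0.2171]
orientation: [2.494, -1.911, -0.0]
force: [0.1, -0.2, 0.5]
opening: 0.0764
```

```bash
python3 - <<'E'
from plant import *
import cv2
from h import *
s=read_state(); print(s['tool_pos'],s['orientation'],s['force'],s['q'],s['opening'])
c=calibration('wrist'); im=read_camera('wrist'); cv2.imwrite("pics/w7.png",im[:,:,::-1])
print(c, proj(c,[[.6038,.039,.089],[.623,.0433,.089]]))
im=read_camera('scene'); cv2.imwrite("pics/s7.png",cv2.resize(im[60:260,150:380,::-1],None,fx=3,fy=3))
E
```

```text
[0.60401502 0.03818347 0.21705255] [ 2.49352442e+00 -1.91089320e+00 -2.10895911e-04] [ 0.11497283 -0.17718626  0.51191285] [-2.15818825e-02  1.43293261e-01  1.46864169e+00  2.44833665e-05
  1.52980622e+00  1.28617390e+00] 0.07643160267651468
{'fov_y': 62.88054610976817, 'cx': 253.30854146870155, 'cy': 182.44477228154844, 'dist_coeffs': array([-0.08439293,  0.        ,  0.        ,  0.        ,  0.        ]), 'xyz': array([0.66728523, 0.05587719, 0.38879622]), 'attitude': array([ 2.33572494, -1.78891214, -0.2176495 ])} [[253.16696705 174.28721099]
 [254.04843462 154.33792908]]
```

View pics/w7.png

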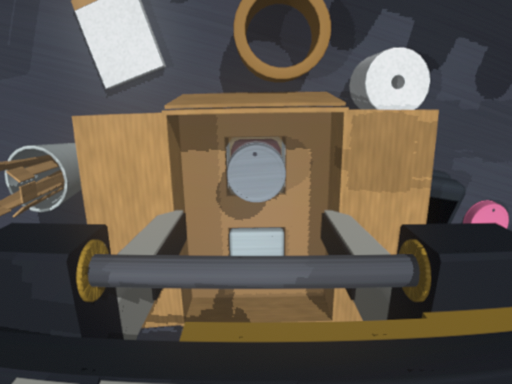

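View pics/s7.png

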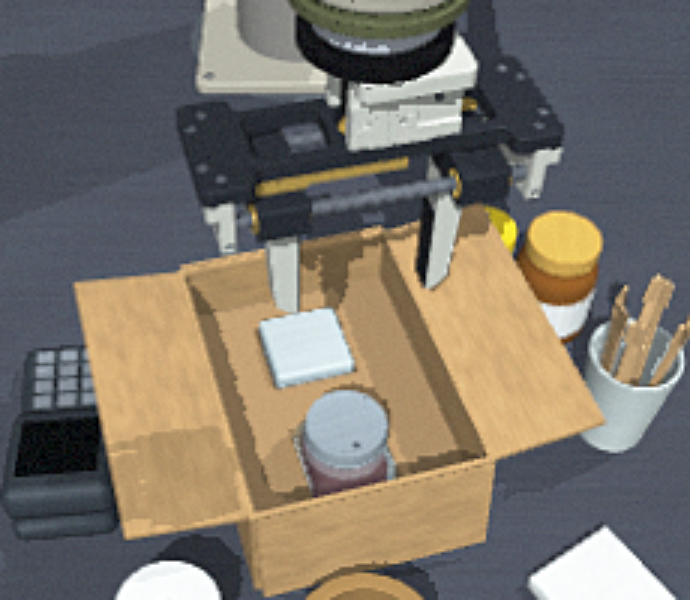

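```bash
python3 - <<'E'
from plant import *
from h import *
c=calibration('wrist'); im=cv2.imread('pics/w7.png')
print('TCP, tip',proj(c,[[.604,.0382,.217],[.604,.0382,.2]]))
cr=cv2.resize(im[120:270,160:350],None,fx=4,fy=4,interpolation=cv2.INTER_CUBIC);cv2.imwrite('pics/w7c.png',cr)
hsv=cv2.cvtColor(im,cv2.COLOR_BGR2HSV)
m=((hsv[...,0]>95)&(hsv[...,0]<130)&(hsv[...,1]>15)&(hsv[...,1]<100)&(hsv[...,2]>90)).astype(np.uint8)*255
r=np.zeros_like(m);r[130:210,215:300]=m[130:210,215:300]
cs,_=cv2.findContours(r,0,1)
for k in cs:
    if cv2.contourArea(k)>300: print(cv2.contourArea(k),cv2.minEnclosingCircle(k),cv2.fitEllipse(k))
ct=calibration('top');print(ct['xyz'])
E
```

```text
TCP, tip [[254.4075186  221.42169685]
 [254.32588835 211.79799721]]
2632.5 ((255.7590789794922, 171.4904022216797), 29.976051330566406) ((255.92771911621094, 171.96778869628906), (57.4330940246582, 58.41398620605469), 15.492916107177734)
[0.39894287 0.0290212  0.99284365]
```

View pics/w7c.png

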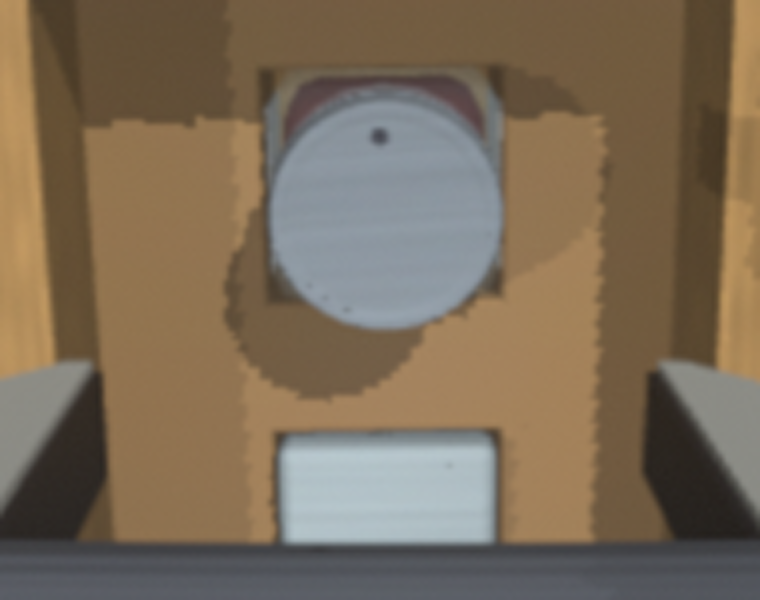

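```bash
python3 - <<'E'
from plant import *
from h import *
c=calibration('wrist')
p=onz(c,[(256.2,172.5),(254.5,153.6)],.089);print(p,np.degrees(np.arctan2(*(p[1]-p[0])[[1,0]])),np.linalg.norm(p[1]-p[0]))
# tip positions seen: left tip corner, right tip corner
for z in (.200,.217,.222):
    q=onz(c,[(160+105/4,120+370/4),(160+648/4,120+370/4)],z); print(z,q,q.mean(0),np.linalg.norm(q[0]-q[1]))
E
```

```text
[[0.60631142 0.0366068  0.089     ]
 [0.62382837 0.04305534 0.089     ]] 20.210232197844494 0.018666201702799926
0.2 [[ 0.59219087  0.07994996  0.2       ]
 [ 0.6146804  -0.0035969   0.2       ]] [0.60343564 0.03817653 0.2       ] 0.08652085215533016
0.217 [[0.59895298 0.07777941 0.217     ]
 [0.61941791 0.00175379 0.217     ]] [0.60918544 0.0397666  0.217     ] 0.07873187658181986
0.222 [[0.60094183 0.07714101 0.222     ]
 [0.62081129 0.00332752 0.222     ]] [0.61087656 0.04023426 0.222     ] 0.07644100141314038
```

Call:
carry_out --steps '[{"xyz": [0.2,-0.1,-4],"rot": [0,0,0]},{"xyz": [0.2,-0.1,-8],"rot": [0,0,0]},{"xyz": [0.2,-0.1,-10],"rot": [0,0,0]},{"xyz": [0.2,-0.1,-11.5],"rot": [0,0,0]},{"xyz": [0.2,-0.1,-12],"rot": [0,0,0]},{"xyz": [0.2,-0.1,-12],"rot": [0,0,0]}]'

```text
t: 9.6
tool_pos: [0.6061, 0.0372, 0.0972]
orientation: [2.491, -1.914, -0.0]
force: [0.5, 0.1, 0.5]
opening: 0.0762
```

```bash
python3 - <<'E'
from plant import *
import cv2
from h import *
s=read_state(); print(s['tool_pos'],s['orientation'],s['force'],s['opening'])
c=calibration('wrist'); im=read_camera('wrist'); cv2.imwrite("pics/w8.png",cv2.resize(im[120:290,130:380,::-1],None,fx=3,fy=3))
im=read_camera('scene'); cv2.imwrite("pics/s8.png",cv2.resize(im[130:260,190:340,::-1],None,fx=4,fy=4))
E
```

```text
[0.60612539 0.03721751 0.0971696 ] [ 2.49113216e+00 -1.91399188e+00 -2.99140935e-04] [0.48830558 0.07005413 0.51126033] 0.076239327181547
```

View pics/w8.png

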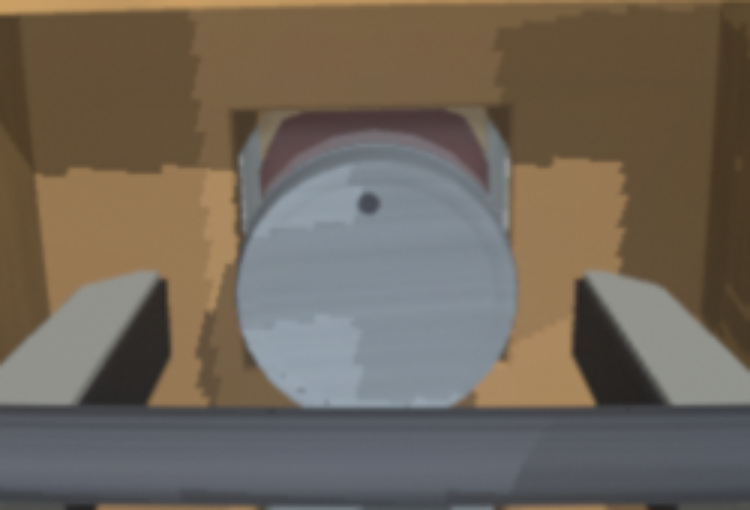

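View pics/s8.png

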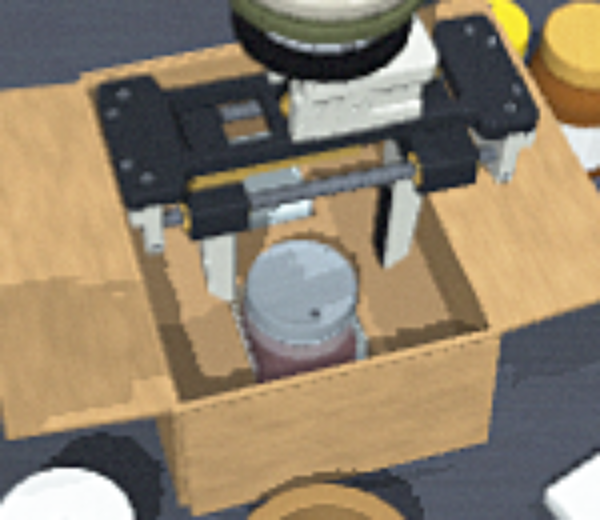

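Call:
carry_out --steps '[{"xyz": [0,-0.13,-1],"rot": [0,0,0]},{"xyz": [0,-0.13,-2],"rot": [0,0,0]},{"xyz": [0,-0.13,-2.5],"rot": [0,0,0]},{"xyz": [0,-0.13,-2.5],"rot": [0,0,0]}]'

```text
t: 10.1
tool_pos: [0.6049, 0.0359, 0.0705]
orientation: [2.489, -1.914, -0.003]
force: [0.4, 0.2, -0.1]
opening: 0.0763
```

```bash
python3 - <<'E'
from plant import *
import cv2
from h import *
s=read_state(); print(s['tool_pos'],s['orientation'],s['force'],s['opening'])
c=calibration('wrist'); im=read_camera('wrist'); cv2.imwrite("pics/w9.png",cv2.resize(im[120:290,130:380,::-1],None,fx=3,fy=3))
im=read_camera('scene'); cv2.imwrite("pics/s9.png",cv2.resize(im[130:260,190:340,::-1],None,fx=4,fy=4))
E
```

```text
[0.60492428 0.03591251 0.07047192] [ 2.48947693 -1.91379056 -0.0033472 ] [ 0.40777527  0.15873328 -0.14660804] 0.07630459175460427
```

View pics/w9.png

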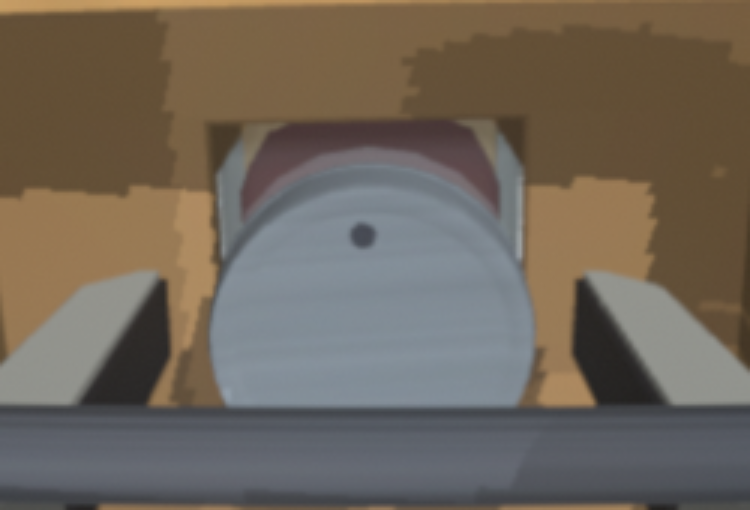

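View pics/s9.png

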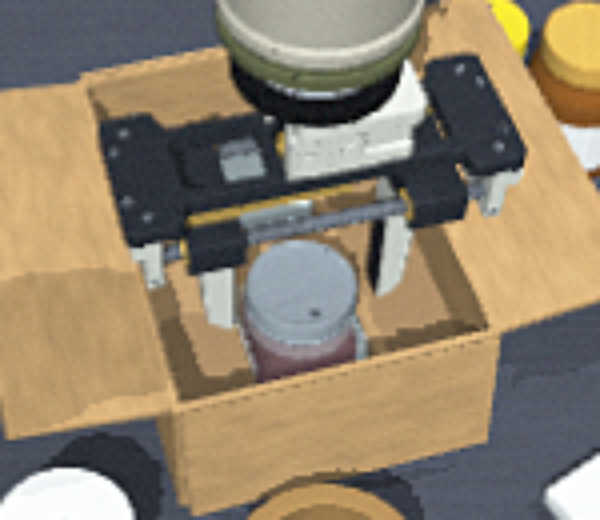

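```bash
python3 - <<'E'
from plant import *
from h import *
s=read_state();print(s['tool_pos'])
c=calibration('wrist')
m=onz(c,[(250.5,198.2)],.089)[0]; 
for a in (16,20): print(m, m-.02*np.array([np.cos(np.radians(a)),np.sin(np.radians(a)),0]))
# side edges of the top disc widest
p=onz(c,[(130+212/3,120+320/3),(130+533/3,120+320/3)],.089);print(p.mean(0),np.linalg.norm(p[0]-p[1]))
E
```

```text
[0.60586187 0.03589631 0.07182728]
[0.62391333 0.04290346 0.089     ] [0.6046881  0.03739071 0.089     ]
[0.62391333 0.04290346 0.089     ] [0.60511948 0.03606305 0.089     ]
[0.6092379  0.03703016 0.089     ] 0.05643427843463588
```

Call:
carry_out --steps '[{"xyz": [-0.05,0.05,0],"rot": [0,0,0]},{"xyz": [-0.05,0.05,0],"rot": [0,0,0]},{"xyz": [-0.05,0.05,0],"rot": [0,0,0]},{"xyz": [-0.05,0.05,0],"rot": [0,0,0]},{"xyz": [-0.05,0.05,0],"rot": [0,0,0]},{"xyz": [-0.05,0.05,0],"rot": [0,0,0]}]' --grip 0 --force 60

```text
t: 10.8
tool_pos: [0.6059, 0.0363, 0.0725]
orientation: [-2.49, 1.915, -0.001]
force: [0.3, -2.5, 1.9]
opening: 0.0572
```

```bash
python3 - <<'E'
from plant import *
import cv2
from h import *
s=read_state(); print(s['tool_pos'],s['orientation'],s['force'],s['wrist_torque'],s['opening'])
c=calibration('wrist'); im=read_camera('wrist'); cv2.imwrite("pics/w10.png",cv2.resize(im[120:290,130:380,::-1],None,fx=3,fy=3))
im=read_camera('scene'); cv2.imwrite("pics/s10.png",cv2.resize(im[130:260,190:340,::-1],None,fx=4,fy=4))
E
```

```text
[0.6058574  0.03629289 0.07248372] [-2.49042744e+00  1.91457946e+00 -9.04724840e-04] [ 0.25396083 -2.49215567  1.88377603] [-0.13158362  0.16634457  0.01135185] 0.05719778438265468
```

View pics/w10.png

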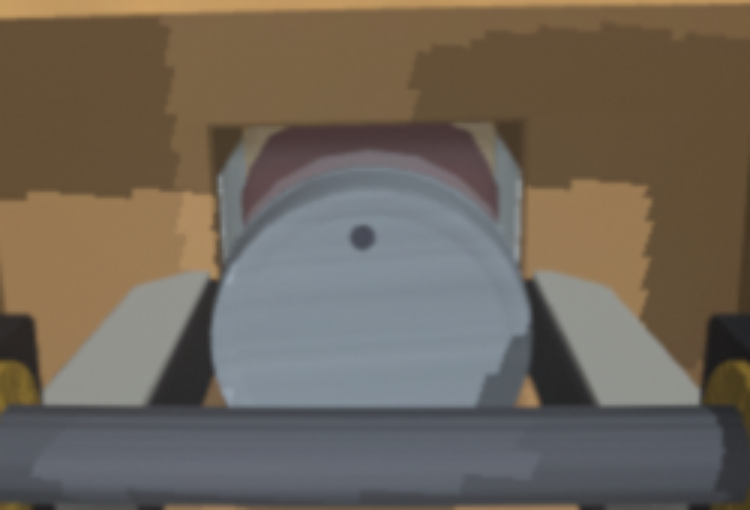

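View pics/s10.png

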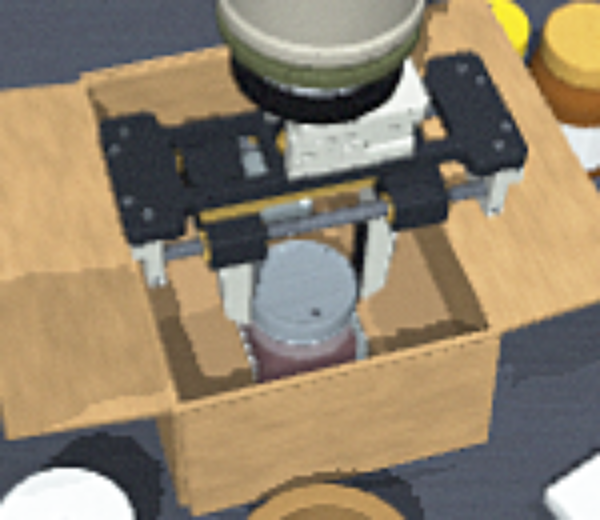

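Call:
carry_out --steps '[{"xyz": [0,0,0],"rot": [0,0,3]},{"xyz": [0,0,0],"rot": [0,0,6]},{"xyz": [0,0,0],"rot": [0,0,9]},{"xyz": [0,0,0],"rot": [0,0,12]},{"xyz": [0,0,0],"rot": [0,0,12]}]'

```text
t: 11.4
tool_pos: [0.6058, 0.0366, 0.0724]
orientation: [-2.678, 1.642, -0.0]
force: [0.8, 1.1, 3.4]
opening: 0.0571
```

```bash
cat > look.py <<'E'
from plant import *
from h import *
import sys
n=sys.argv[1]
s=read_state(); a=s['orientation'];x=R.from_rotvec(a).apply([1,0,0]);print('pos',s['tool_pos'],'yaw',np.degrees(np.arctan2(x[1],x[0])),'F',s['force'],'T',s['wrist_torque'],'open',s['opening'],'tilt',np.degrees(np.arccos(-R.from_rotvec(a).apply([0,0,1])[2])))
c=calibration('wrist'); im=read_camera('wrist'); cv2.imwrite(f"pics/w{n}.png",cv2.resize(im[120:290,130:380,::-1],None,fx=3,fy=3))
im=read_camera('scene'); cv2.imwrite(f"pics/s{n}.png",cv2.resize(im[130:260,190:340,::-1],None,fx=4,fy=4))
E
python3 look.py 11
```

```text
pos [0.60580575 0.03660573 0.0724358 ] yaw -63.04756596378366 F [0.76406424 1.12637586 3.40477752] T [0.13744957 0.19202928 0.08368063] open 0.05712967166792766 tilt 0.03436588656315763
```

View pics/w11.png

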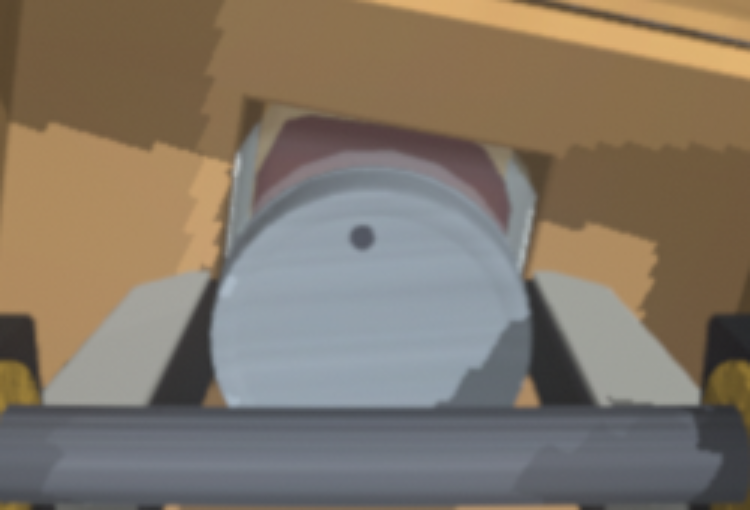

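View pics/s11.png

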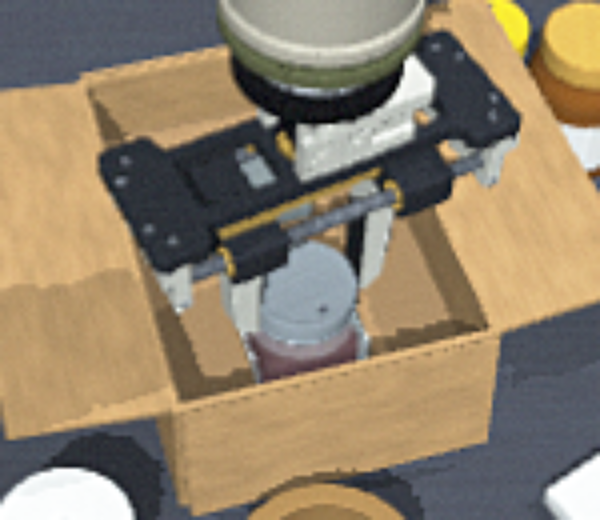

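Call:
carry_out --steps '[{"xyz": [0,0,0],"rot": [0,0,4]},{"xyz": [0,0,0],"rot": [0,0,8]},{"xyz": [0,0,0],"rot": [0,0,12]},{"xyz": [0,0,0],"rot": [0,0,18]},{"xyz": [0,0,0],"rot": [0,0,24]},{"xyz": [0,0,0],"rot": [0,0,30]},{"xyz": [0,0,0],"rot": [0,0,37]},{"xyz": [0,0,0],"rot": [0,0,44]},{"xyz": [0,0,0],"rot": [0,0,51]},{"xyz": [0,0,0],"rot": [0,0,58]}]'

```text
t: 12.5
tool_pos: [0.6059, 0.0367, 0.0725]
orientation: [-3.138, 0.134, -0.001]
force: [-0.0, 1.2, 3.0]
opening: 0.0573
```

Call:
carry_out --steps '[{"xyz": [0,0,0],"rot": [0,0,0]},{"xyz": [0,0,0],"rot": [0,0,0]}]'

```text
t: 12.7
tool_pos: [0.6058, 0.0365, 0.0725]
orientation: [-3.138, 0.147, -0.001]
force: [-0.0, 1.1, 4.4]
opening: 0.0574
```

```bash
python3 look.py 12
```

```text
pos [0.60584522 0.03645381 0.07247222] yaw -5.346261167230005 F [-0.03405044  1.06280532  4.37303076] T [ 0.05656975  0.16743702 -0.06548759] open 0.057353502802603915 tilt 0.03545609638688402
```

View pics/w12.png

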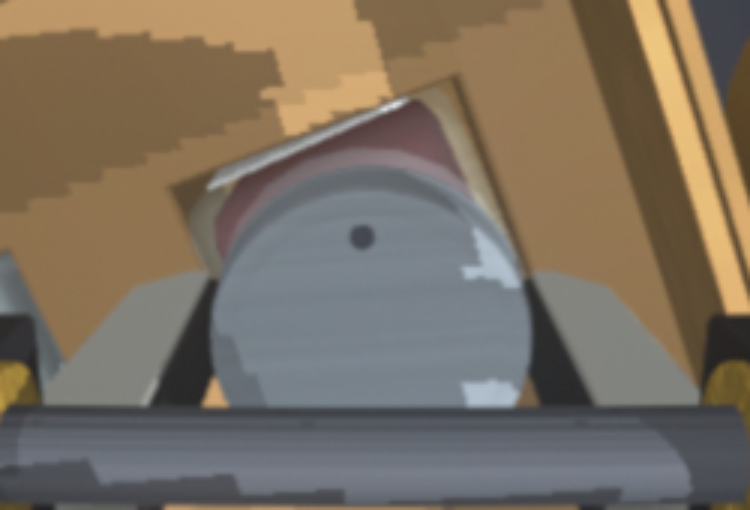

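View pics/s12.png

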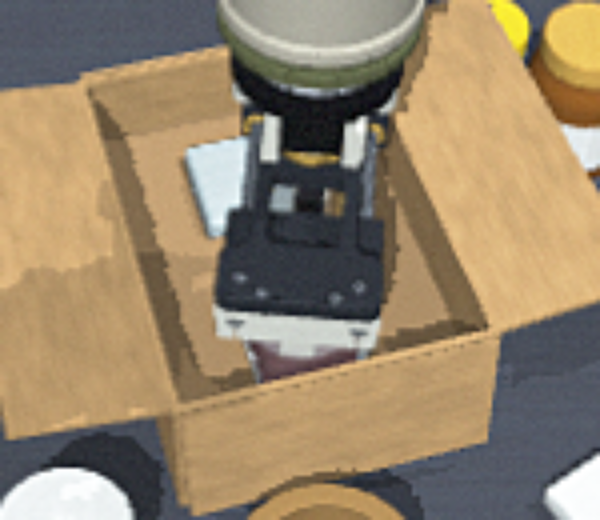

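Call:
carry_out --steps '[{"xyz": [0,0,0.25],"rot": [0,0,0]},{"xyz": [0,0,0.5],"rot": [0,0,0]},{"xyz": [0,0,0.5],"rot": [0,0,0]}]'

```text
t: 13.1
tool_pos: [0.6054, 0.0363, 0.0771]
orientation: [3.138, -0.141, -0.001]
force: [-0.5, -0.6, 0.2]
opening: 0.057
```

```bash
python3 look.py 13
```

```text
pos [0.60539471 0.03633105 0.07707187] yaw -5.159134011230878 F [-0.45067121 -0.5697126   0.22108979] T [-0.07715943  0.11289362  0.04288767] open 0.057015121339517846 tilt 0.022371931220525134
```

View pics/w13.png

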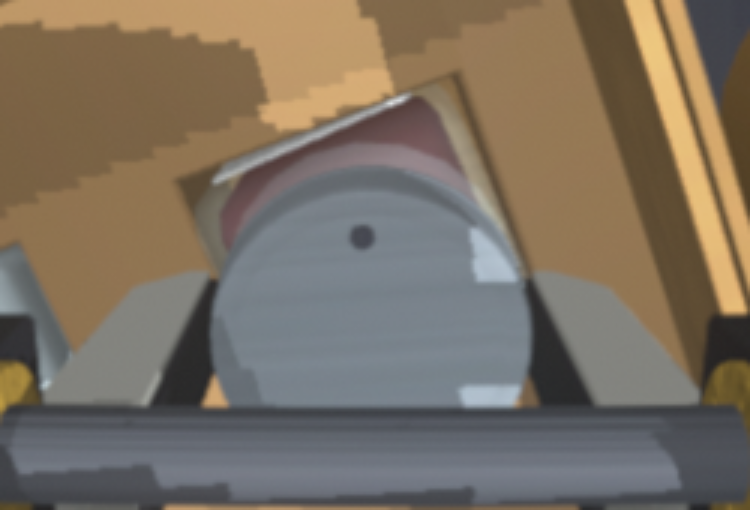

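Call:
carry_out --steps '[{"xyz": [0,0,0.4],"rot": [0,0,0]},{"xyz": [0,0,0.8],"rot": [0,0,0]},{"xyz": [0,0,1.2],"rot": [0,0,0]},{"xyz": [0,0,1.6],"rot": [0,0,0]},{"xyz": [0,0,1.6],"rot": [0,0,0]},{"xyz": [0,0,1.6],"rot": [0,0,0]}]'

```text
t: 13.8
tool_pos: [0.6057, 0.0364, 0.0934]
orientation: [-3.138, 0.14, -0.001]
force: [0.6, -0.4, -1.3]
opening: 0.0574
```

```bash
python3 look.py 14; python3 - <<'E'
from plant import *
import cv2
im=read_camera('scene'); cv2.imwrite("pics/s14f.png",im[:,:,::-1])
E
```

```text
pos [0.60572067 0.03638401 0.09336366] yaw -5.1033629695626415 F [ 0.58808116 -0.43482701 -1.27402636] T [-0.09649344  0.08082494  0.01388451] open 0.057360638366031086 tilt 0.025194588226431974
```

View pics/w14.png

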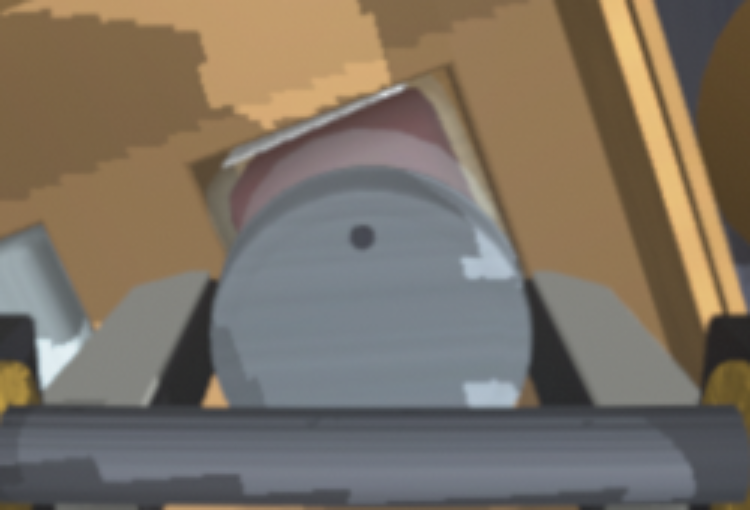

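View pics/s14.png

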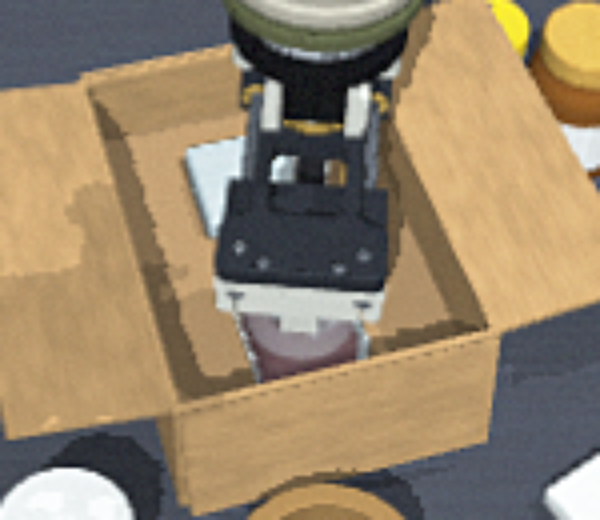

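View pics/s14f.png

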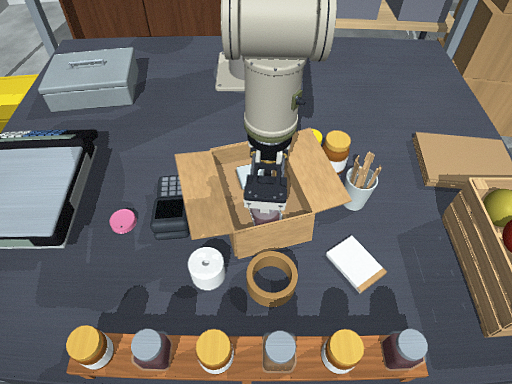

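```bash
python3 - <<'E'
from plant import *
from h import *
c=calibration('scene')
for sgn in (1,-1):
    for th in (2.7,2.85,3.0): print(sgn,th,proj(c,W(.113,sgn*(.083-.082*np.cos(th)),.098+.082*np.sin(th)))[0],proj(c,W(-.113,sgn*(.083-.082*np.cos(th)),.098+.082*np.sin(th)))[0])
im=read_camera('scene');cv2.imwrite('pics/s15.png',cv2.resize(im[115:255,165:360,::-1],None,fx=4,fy=4,interpolation=cv2.INTER_CUBIC))
E
```

```text
1 2.7 [349.93325787 194.93318341] [308.35306733 120.78698361]
1 2.85 [350.63423254 197.91624233] [309.45548047 124.14093581]
1 3.0 [350.46667394 201.15494164] [309.82131354 127.70946744]
-1 2.7 [191.38711126 231.00668503] [175.02002441 145.54007214]
-1 2.85 [189.84422578 234.7551673 ] [173.89755279 149.5517396 ]
-1 3.0 [189.31418679 238.33543008] [173.61443293 153.49199079]
```

View pics/s15.png

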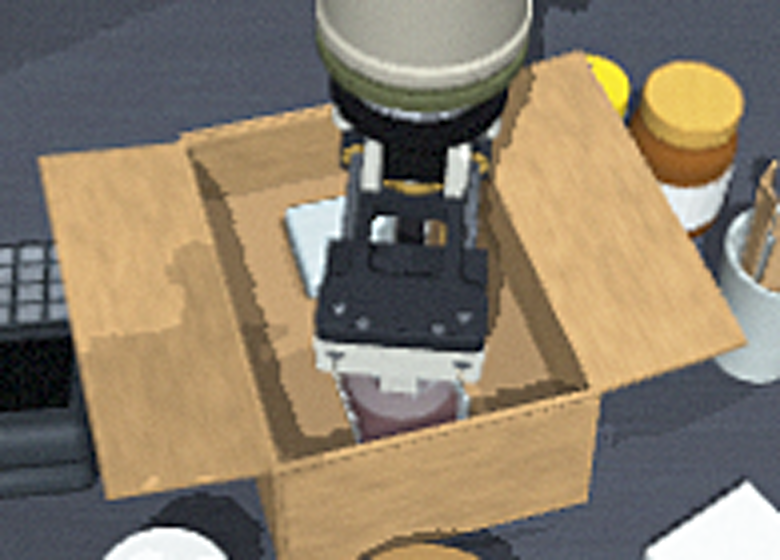

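```bash
python3 - <<'E'
from plant import *
print(close_job()); print(read_state()['t'])
E
```

```text
the job is handed in; nothing more can be done
None
the job is handed in; nothing more can be done
```

I folded both long flaps right back, unscrewed the steel lid by 70°, and handed the job in at about 14 s with the lid held level above the jar. My last checks all passed, apart from one mismatch in the fingertip length below.

- **Flaps:** I swept each one over with the closed fingers and pressed it down until the push reached its stop. The last scene view puts both at about 2.98 to 3.0 rad.
- **Lid:** I gripped it at 60 N (opening 57 mm) and turned it anticlockwise. The dimple stayed put relative to the fingers, so there was no slip, and the jar stayed square in its cut-out.
- **Lift:** I lifted it straight up about 21 mm, with the tool within 0.03° of vertical. The vertical force stayed within about 1.3 N of zero, well short of the jar's 4 N weight. The lid's lower edge should be about 9 mm above the mouth.
- **Other things:** The tin was not touched. I saw nothing else on the counter move, but I compared that by eye and did not measure it.

**Check that disagreed:** the stated `nose_length` (17 mm ahead of the TCP) did not match what I measured. Both flap contacts and the wrist view put the fingertips about 5 mm behind the TCP, and I set the grasp height from that.

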